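# Scan the tall specimen carrier for pickup

### The job

Take the hand scanner out of its dock and scan the code label on the taller of the two sloped-lid carriers: point the scanner's nose squarely at the middle of the label from about 8 cm away and hold it still there for two seconds. Then set the scanner gently back down in its dock, nose down and upright, flat on the dock's floor, before letting go of it. Do not scan the lower carrier, do not touch either carrier, and leave everything else on the counter where it is.

Things in the scene. Friction and masses are not known exactly. Their poses are not given: they have to be found in the camera images.
- scanner: grey hand scanner, upright on its nose in the dock, 128 mm tall, 0.26 kg. Head 62 (x) by 52 (y) mm, 0 to 49 mm above the origin; then a straight handle 34 (x) by 28 (y) mm to its black top. Centre of mass 58 mm up; grip it at most 30 mm below its top, so that the palm clears it. Origin: centre of the nose face (underside, scan window); z runs up the handle; it looks along -z
- scanner_spot (a point): imaginary point 80 mm straight out of the scanner's nose (at -80 mm on the scanner's z axis), where the middle of a label should be when scanned
- dock: black scanner dock fixed to the counter, a low rectangular tray 100 mm (x) by 90 mm (y); inside 76 mm (x) by 66 mm (y), its floor 10 mm and its rim 20 mm above the counter. Origin: centre of its underside on the counter; z up. The scanner stands in it with its x along the dock's x
- tall_carrier: the taller specimen carrier, a closed white box whose lid slopes 35 degrees from horizontal, low edge in front (-x side); 140 mm deep (x), 170 mm wide (y), 75 mm high in front, 173 mm at the back, a grip bow standing 30 mm out of the back (+x). Heavy, fixed. Origin: centre of its underside
- tall_label: white paper code label, 56 x 84 mm with black bars on its middle 32 x 68 mm, in the middle of the sloping lid of the taller carrier. Origin: its centre, 125 mm above the counter; z points straight out of the label (35 degrees from vertical, leaning to the carrier's front), x up the slope, y along the width
- low_carrier: the lower specimen carrier, a closed white box whose lid slopes 35 degrees from horizontal, low edge in front (-x side); 100 mm deep (x), 130 mm wide (y), 30 mm high in front, 100 mm at the back, a grip bow standing 30 mm out of the back (+x). Heavy, fixed. Origin: centre of its underside. Bystander
- low_label: white paper code label, 56 x 84 mm with black bars on its middle 32 x 68 mm, in the middle of the sloping lid of the lower carrier. Origin: its centre, 66 mm above the counter; z points straight out of the label (35 degrees from vertical, leaning to the carrier's front), x up the slope, y along the width. Not to be scanned
- specimen_jar: bystander: clear screw-top specimen jar with white cap, 56 mm across, 70 mm tall, on the counter; origin: centre of its underside
- timer: bystander: flat blue pocket timer, 55 x 78 x 18 mm, on the counter; origin: centre of its underside
- tape_roll: bystander: roll of white paper tape lying flat, 84 mm across, 24 mm high; origin: centre of its underside
- swab_box: bystander: plain white carton 50 x 100 x 45 mm; origin: centre of its underside
- pill_jar: bystander: white jar with grey cap, 44 mm across, 85 mm tall; origin: centre of its underside
Things that resemble listed ones, but are neither listed nor needed, are in the scene too. Leave any blue or pink look-alike of the scanner alone.

How it is judged:
On the way:
1. the held scanner, nose 50 to 110 mm off the tall carrier's label, aims within 18 mm of its middle along each label axis and 0.21 rad of square, under 20 mm/s and 0.12 rad/s, for 1 s (x of scanner_spot in the frame of tall_label between -0.018 and 0.018 m and y of scanner_spot in the frame of tall_label between -0.018 and 0.018 m and z of scanner in the frame of tall_label between 0.05 and 0.11 m and angle between the z axis of scanner and the z axis of tall_label, either way round below 0.21 rad and linear speed of scanner below 0.02 m/s and angular speed of scanner below 0.12 rad/s and contact force between the fingers and scanner above 1 N), for 1 s.
At the end, for the whole second after the job is handed in: After the tall carrier's label has been scanned, the scanner stands released and at rest in its dock, nose down: within 14 mm of the dock's centre along each dock axis, nose less than 3 mm above the dock's floor, tilted less than 0.07 rad (x of scanner in the frame of dock between -0.014 and 0.014 m and y of scanner in the frame of dock between -0.014 and 0.014 m and z of scanner in the frame of dock between 0.005 and 0.013 m and angle between scanner's own z axis and vertical below 0.07 rad and linear speed of scanner below 0.01 m/s); the robot touches nothing.
It fails at once if the lower carrier's label is scanned: the scanner dwells, squarely aimed, in front of it (x of scanner_spot in the frame of low_label between -0.018 and 0.018 m and y of scanner_spot in the frame of low_label between -0.018 and 0.018 m and z of scanner in the frame of low_label between 0.04 and 0.12 m and angle between the z axis of scanner and the z axis of low_label, either way round below 0.21 rad and linear speed of scanner below 0.02 m/s).
It fails at once if the scanner is dropped: let go with its nose more than 12 mm above the dock's floor (z of scanner in the frame of dock above 0.022 m and contact force between the fingers and scanner below 0.1 N).
It fails at once if a carrier is touched with more than 2 N by the scanner or the robot (contact force between any of scanner, the fingers, the arm and tall_carrier above 2 N or contact force between any of scanner, the fingers, the arm and low_carrier above 2 N).
It fails at once if a bystander is moved more than 20 mm (distance of any of specimen_jar, timer, tape_roll, swab_box, pill_jar from where it was at the start of the episode above 0.02 m).
It also fails if it takes over 45 s, if anything falls off the work surface, if the arm or the gripper's body presses on something with over 40 N, if the wrist force passes 120 N, or if a joint passes its speed limit or range.

### The arm

A 6-joint arm with a two-finger parallel gripper is mounted at the origin on the work surface. World frame = base frame: x ahead of the robot, y to its left, z up, the work surface at z = 0. Lengths are in m, angles in rad, forces in N, time in s.
With the tool pointing down it reaches from about 0.275 to 0.825 m from the base axis. Payload 4.9 kg.
Tool frame: the origin (TCP) lies midway between the tips of the shut fingers; the grasp point (between the pads) lies 19 mm behind it (grip_point_offset is the distance from the TCP to the grasp point, in m); z points along the fingers, y is the line along which they close (so a half turn about z gives the same grasp; the last joint's range is limited). The gripper opens to 85 mm and grips with 20 to 120 N. Pads are 22 mm wide; open, the fingers measure 114 mm over their backs; the gripper's body (76 mm by 85 mm) begins 54 mm behind the grasp point. The pads swing forward as they close: fully open they stand 13 mm farther back than shut.
Start: joints at [1.121, 0.326, -0.193, 1.052, 0, 1.437], TCP at [0.171, 0.523, 0.208] pointing down, gripper open.
Joint ranges: [-2.65, 2.65], [-0.97, 1.79], [-1.3, 1.35], [-1.93, 2.1], [-1.47, 1.37], [-3.14, 3.14]. Speed limits (rad/s): [2.57, 2.57, 3.14, 3.14, 3.14, 3.14].

### API

Orientations are given as a rotation vector (axis times angle).
In Python, from cell import * gives the robot as it stands. Calls block until the motion is done:
- movep(position, orientation): joint-space move of the TCP to a pose.
- move_l(position, velocity=0.15, rot=None, until_force=None): straight line of the TCP; rot=None keeps the orientation; velocity is the mean speed in m/s. With until_force (N) it stops when the force on the tool has changed by that much, and returns True; else False.
- set_joints(angles): joint-space move.
- let_go() and grab(newtons=None): open the fingers fully, or close them until they stop; newtons is the grip in N (None keeps the last).
- sleep(seconds).
- ik(position, orientation): joint angles nearest the present ones, or None.
- get_state(): the state.
- grab_frame(name): name is "scene" or "top"; returns a dict with "img" (420x560x3 uint8, red, green, blue), "fx", "fy", "cx", "cy" (pixels), "cam_to_world" (4x4, takes a point from camera to world coordinates). Camera axes: x right, y down, z forward; pixel columns grow to the right and rows downward; lengths in m; the calibration is good to about 2 mm. A picture is of the moment at which its call begins. There is no depth.
A pose or a line that the arm cannot do raises MotionError and nothing moves.
- sign_off(): hands the job in; it is judged then, once.
Trained networks look in the newest picture that a camera, given by its name, has taken for a name from the list of things; names that differ only in an ending like _2 or _b are one class to them, and where a whole thing is asked for, a point or a joint stands for the part that bears it (a point fixed in the world has none). Each returns a list of dicts, best first, with "score" (0 to 1); they miss things now and then, are a little off and sometimes report something else, mostly with a low value. They report only what shows in the picture. A call takes as long as a camera call. They do not tell look-alikes from the thing itself.
- spot_in(camera, name): "centre" ([column, row] in pixels, amid what is visible of it).
- silhouettes(camera, name): "mask" (420x560 bool, what is visible of it) and "centre" ([column, row] in pixels, amid what is visible of it).
- tip_of(camera, name): "centre" ([column, row] in pixels: a listed point, or the origin of a listed thing).
The state is a dict: "clock": time; "q": joint angles; "joint_velocities": joint speeds; "tau": joint torques, N m; "position": TCP position; "eef_rot": TCP orientation; "contact_force": force on the tool from outside, world axes, zero at the start; "wrist_torque": the same for the moment, N m; "finger_gap": opening from 0.0 (shut) to 1.0 (fully open); "grasp_force": force on a finger pad.
Only numpy, scipy, OpenCV 4.12 (cv2) and the standard library are available. Lean on these libraries where they do the work, as an engineer would, in place of code of your own. Each camera call takes 0.05 s, during which the arm holds its last target. There are 200 camera calls.

## Working session

There is one attempt and no reset: what is moved stays moved. The work goes in short steps, each a Python script; the robot and the scene stay as the last script left them, time stands still between calls to the robot, and variables do not carry over. Pictures are saved under pics/ and viewed, at most 10 in all, crops included, and the job is handed in when it is done.

```bash
mkdir -p pics; ls
python3 - <<'E'
from cell import *
import cv2, numpy as np
for c in ("scene","top"):
    f=grab_frame(c); cv2.imwrite(f"pics/{c}0.png",f["img"][:,:,::-1])
    print(c,f["fx"],f["fy"],f["cx"],f["cy"],np.round(f["cam_to_world"],3).tolist())
    for n in ("scanner","dock","tall_label","low_label","tall_carrier","low_carrier"):
        print(n,[("tip",round(d["score"],2),np.round(d["centre"],1).tolist()) for d in tip_of(c,n)],[("sp",round(d["score"],2),np.round(d["centre"],1).tolist()) for d in spot_in(c,n)])
print(get_state()["clock"])
E
```

```text
pics
scene 391.85135746441074 391.85135746441074 276.2272332343366 214.81085720444347 [[0.569, 0.613, -0.548, 1.188], [0.822, -0.415, 0.39, -0.461], [0.012, -0.672, -0.74, 0.94], [0.0, 0.0, 0.0, 1.0]]
scanner [('tip', 0.94, [273.8, 251.8]), ('tip', 0.89, [251.7, 207.9]), ('tip', 0.67, [208.6, 223.2])] [('sp', 0.95, [273.8, 239.3]), ('sp', 0.76, [253.5, 200.8])]
dock [('tip', 0.74, [251.8, 210.8])] [('sp', 0.66, [254.7, 214.6])]
tall_label [('tip', 0.53, [380.2, 184.7])] [('sp', 0.61, [379.1, 184.7]), ('sp', 0.59, [262.6, 214.4])]
low_label [('tip', 0.58, [221.3, 280.8])] [('sp', 0.71, [220.6, 284.4]), ('sp', 0.54, [250.5, 196.6])]
tall_carrier [('tip', 0.91, [369.9, 213.3])] [('sp', 0.55, [374.7, 205.2])]
low_carrier [('tip', 0.74, [220.6, 300.8]), ('tip', 0.23, [317.5, 174.1])] []
top 400.74406018325413 400.74406018325413 282.17707580050563 212.21599424147544 [[-0.004, -0.982, 0.19, 0.333], [-1.0, -0.001, -0.023, 0.022], [0.023, -0.19, -0.982, 1.266], [0.0, 0.0, 0.0, 1.0]]
scanner [('tip', 0.8, [297.5, 204.5]), ('tip', 0.72, [288.5, 258.3]), ('tip', 0.64, [332.2, 269.2]), ('tip', 0.31, [192.4, 265.5])] [('sp', 0.85, [290.0, 255.8]), ('sp', 0.76, [335.0, 269.4]), ('sp', 0.59, [298.5, 200.7])]
dock [] [('sp', 0.82, [283.0, 262.4])]
tall_label [('tip', 0.82, [183.1, 175.3])] [('sp', 0.9, [184.0, 173.9]), ('sp', 0.46, [286.6, 252.6])]
low_label [('tip', 0.69, [360.9, 182.0])] [('sp', 0.77, [364.5, 184.8])]
tall_carrier [('tip', 0.69, [362.7, 185.1]), ('tip', 0.65, [190.0, 188.6]), ('tip', 0.33, [285.5, 168.5])] [('sp', 0.59, [184.3, 178.8])]
low_carrier [('tip', 0.83, [356.5, 186.9]), ('tip', 0.21, [284.8, 169.3])] [('sp', 0.82, [363.4, 181.0])]
1.3
```

View pics/scene0.png

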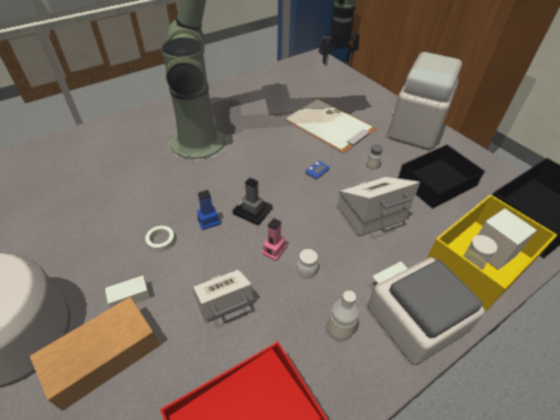

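View pics/top0.png

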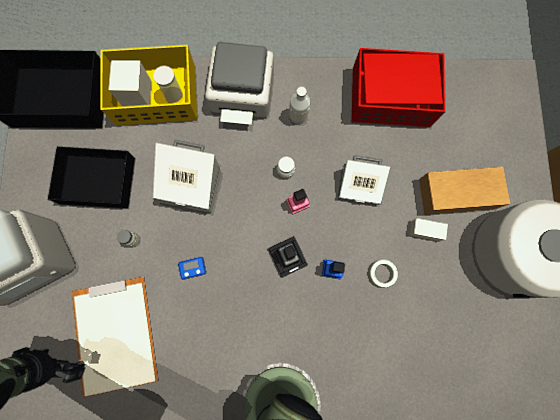

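The grey scanner stands in the black dock at top (287,255) / scene (253,200). The pink look-alike is at top (298,202) and the blue one at (334,269). The tall carrier's label is at top (184,175) / scene (379,185), and the low carrier's at top (364,184). Next I need the fine yaw and positions.

```bash
cat > h.py <<'E'
import numpy as np, cv2
from scipy.spatial.transform import Rotation as R
def ray(f,p):
    T=np.array(f["cam_to_world"]); d=T[:3,:3]@[(p[0]-f["cx"])/f["fx"],(p[1]-f["cy"])/f["fy"],1]
    return T[:3,3],d/np.linalg.norm(d)
def at_z(f,p,z):
    o,d=ray(f,p); return o+d*(z-o[2])/d[2]
def tri(f1,p1,f2,p2):
    A=0;b=0;L=[]
    for f,p in((f1,p1),(f2,p2)):
        o,d=ray(f,p);M=np.eye(3)-np.outer(d,d);A=A+M;b=b+M@o;L.append((o,d))
    x=np.linalg.solve(A,b); return x,[round(np.linalg.norm(np.cross(x-o,d))*1e3,1) for o,d in L]
def proj(f,X):
    T=np.array(f["cam_to_world"]);c=(np.asarray(X)-T[:3,3])@T[:3,:3]
    return np.stack([c[...,0]/c[...,2]*f["fx"]+f["cx"],c[...,1]/c[...,2]*f["fy"]+f["cy"]],-1)
E
python3 - <<'E'
from cell import *
from h import *
F={c:grab_frame(c) for c in("scene","top")}
import pickle; pickle.dump(F,open("F.pkl","wb"))
t,s=F["top"],F["scene"]
for n,ps,pt in(("tall",(379.5,184.7),(183.5,174.5)),("low",(220.9,282),(363,183.5))):print(n,tri(s,ps,t,pt))
for c,ref in(("top",{"dock":(287,255),"scanner":(288,256),"tall_label":(184,175),"tall_carrier":(184,178)}),("scene",{"dock":(253,210),"scanner":(253,200),"tall_label":(379,185)})):
  for n,r in ref.items():
    for d in silhouettes(c,n):
      if np.hypot(*(np.array(d["centre"])-r))<15:
        m=d["mask"].astype(np.uint8);rr=cv2.minAreaRect(cv2.findNonZero(m));print(c,n,round(d["score"],2),np.round(d["centre"],1),m.sum(),np.round(cv2.boxPoints(rr),1).tolist())
crops=[]
for c,(x,y),w in(("top",(287,255),33),("scene",(253,200),33),("top",(184,175),38),("scene",(379,200),45)):
    crops.append(cv2.resize(F[c]["img"][y-w:y+w,x-w:x+w,::-1],(300,300),interpolation=cv2.INTER_CUBIC))
cv2.imwrite("pics/crops.png",np.vstack([np.hstack(crops[:2]),np.hstack(crops[2:])]))
E
```

```text
tall (array([0.66479033, 0.28383235, 0.13700914]), [np.float64(3.1), np.float64(3.1)])
low (array([ 0.65567422, -0.25650222,  0.06997209]), [np.float64(1.4), np.float64(1.4)])
top dock 0.64 [280.8 261.8] 579 [[267.79998779296875, 248.60000610351562], [293.79998779296875, 235.60000610351562], [308.3999938964844, 264.79998779296875], [282.3999938964844, 277.79998779296875]]
top scanner 0.51 [286.5 254.7] 326 [[276.20001220703125, 249.5], [291.5, 242.89999389648438], [299.3999938964844, 261.3999938964844], [284.1000061035156, 267.8999938964844]]
top tall_label 0.67 [185.6 176.7] 502 [[166.0, 182.0], [169.39999389648438, 164.89999389648438], [198.8000030517578, 170.8000030517578], [195.39999389648438, 187.89999389648438]]
top tall_carrier 0.68 [185.1 178.3] 3685 [[145.5, 199.39999389648438], [157.5, 137.1999969482422], [224.39999389648438, 150.1999969482422], [212.39999389648438, 212.39999389648438]]
scene dock 0.77 [254.4 214.7] 352 [[231.60000610351562, 212.8000030517578], [243.0, 190.0], [273.0, 205.0], [261.6000061035156, 227.8000030517578]]
scene scanner 0.78 [252.9 198.8] 618 [[240.10000610351562, 213.89999389648438], [245.6999969482422, 176.39999389648438], [268.3999938964844, 179.8000030517578], [262.79998779296875, 217.3000030517578]]
```

View pics/crops.png

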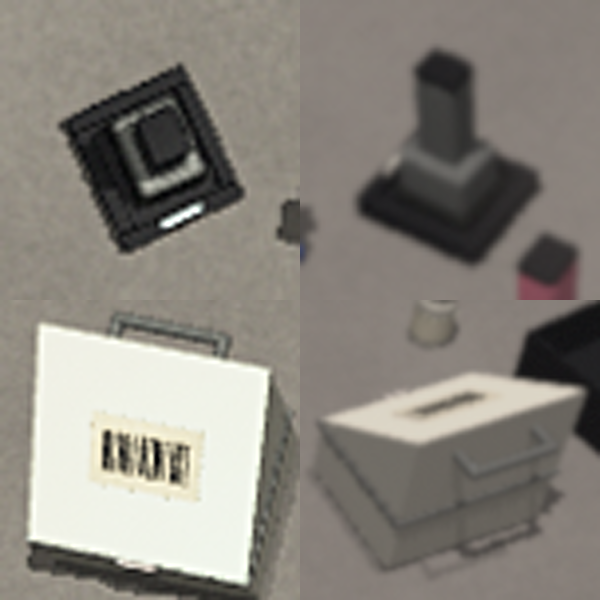

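The crops show the dock's rim corners, the handle's black top and the lid and label corners clearly. I'll fit poses to these, using the heights as a check.

```bash
cat > fit.py <<'E'
from h import *
import pickle
from scipy.optimize import least_squares
F=pickle.load(open("F.pkl","rb"));t,s=F["top"],F["scene"]
def px(C,c,w,o=(0,0)): k=300/(2*w); return (np.array(C,float)-o+.5)/k-.5+np.array(c)-w
dockT=px([(60,124),(183,65),(244,190),(122,252)],(287,255),33)
topT=px([(133,115),(175,103),(192,158),(150,168)],(287,255),33)
topS=px([(415,70),(438,47),(475,63),(450,90)],(253,200),33,(300,0))
lidT=px([(38,322),(272,370),(248,585),(28,542)],(184,175),38,(0,300))
labT=px([(97,410),(210,435),(197,500),(90,483)],(184,175),38,(0,300)).mean(0)
labS=px([(393,417),(446,417),(487,390),(440,390)],(379,200),45,(300,300)).mean(0)
lidS=px([(318,420),(410,442),(587,392),(487,373)],(379,200),45,(300,300))
print("handle top",tri(s,topS.mean(0),t,topT.mean(0)),"label",tri(s,labS,t,labT),labT,labS)
def fit(obj,obs,x0):
    def pts(x): return np.array(obj)@np.array([[np.cos(x[2]),np.sin(x[2]),0],[-np.sin(x[2]),np.cos(x[2]),0],[0,0,1]])+[x[0],x[1],x[3] if len(x)>3 else 0]
    r=least_squares(lambda x:np.concatenate([(proj(f,pts(x)[i])-p).ravel() for f,i,p in obs]),x0); return r.x,np.abs(r.fun).max()
q=lambda a,b,z:[(a,b,z),(a,-b,z),(-a,-b,z),(-a,b,z)]
print("dock",fit(q(.05,.045,.02),[(t,slice(None),dockT)],[.46,0,.45]))
print("handle",fit(q(.017,.014,.138),[(t,slice(None),topT)],[.46,0,.45]))
print("handle2",fit(q(.017,.014,0),[(t,slice(None),topT),(s,[2,1,0,3],topS[[1,2,3,0]]) if 0 else (t,slice(None),topT)],[.46,0,.45,.138]))
lid=[(.07,.085,.173),(.07,-.085,.173),(-.07,-.085,.075),(-.07,.085,.075)]
print("tall top",fit(lid,[(t,slice(None),lidT)],[.66,.28,-.2]))
print("tall scene",fit(lid,[(s,[3,0,1,2],lidS[[3,0,1,2]])],[.66,.28,-.2]), proj(s,fit(lid,[(t,slice(None),lidT)],[.66,.28,-.2])[0][[0]] *0+[.66,.28,.12]))
x,_=fit(lid,[(t,slice(None),lidT)],[.66,.28,-.2]);c,sn=np.cos(x[2]),np.sin(x[2])
P=np.array([[x[0]+c*a-sn*b,x[1]+sn*a+c*b,z] for a,b,z in lid]);print("pred",proj(s,P).round(1).tolist(),"seen",lidS.round(1).tolist())
print("label at z .125 top/scene",at_z(t,labT,.125),at_z(s,labS,.125))
E
python3 fit.py
```

```text
handle top (array([ 0.43914557, -0.02388002,  0.13676376]), [np.float64(1.4), np.float64(1.4)]) label (array([0.65872476, 0.28292197, 0.12970639]), [np.float64(0.6), np.float64(0.6)]) [183.24666667 176.4       ] [376.1 185.7]
dock (array([ 0.43492221, -0.02280798,  0.45149182]), np.float64(0.9593435598944211))
handle (array([ 0.4383909 , -0.02502321,  0.28128771]), np.float64(0.43778904843776445))
handle2 (array([ 0.43813551, -0.0249097 ,  0.2812857 ,  0.14073669]), np.float64(0.4272058654576938))
tall top (array([ 0.66005732,  0.28645415, -0.20003275]), np.float64(0.6911556873822065))
tall scene (array([ 0.65426482,  0.29981273, -2.54461398]), np.float64(47.683762933140486)) [375.25743692 188.60528658]
pred [[419.0, 182.2], [368.5, 198.3], [339.0, 191.0], [384.3, 177.2]] seen [[339.0, 190.6], [366.6, 197.2], [419.8, 182.2], [389.8, 176.6]]
label at z .125 top/scene [0.66046597 0.28450702 0.125     ] [0.65544977 0.28659837 0.125     ]
```

The measurements agree: handle top at z 0.137 (text says 0.138), label at z 0.125–0.130 with yaw −0.20, dock at (0.435, −0.023). Next I'll check IK for each way of gripping.

```bash
cat > plan.py <<'E'
from h import *
S=np.array([.439,-.0242,.010]); SY=.32          # scanner nose, yaw
L=np.array([.6595,.2845,.125]); LY=-.20         # label
UP=.106-.019                                    # TCP above nose along scanner z
RL=R.from_euler("z",LY)*R.from_euler("y",-np.deg2rad(35))
n=RL.apply([0,0,1])
def tool(Rs,k): return (Rs*R.from_euler("z",k*np.pi/2)*R.from_euler("x",np.pi)).as_rotvec()
Rdock=R.from_euler("z",SY)
E
python3 - <<'E'
from cell import *
from plan import *
print(n)
for k in(0,1,2,3):
    g=ik(S+[0,0,UP],tool(Rdock,k)); print("grasp",k,None if g is None else np.round(g,2))
for r in np.arange(-180,180,30):
    q=ik(L+n*(.08+UP),tool(RL*R.from_euler("z",r,degrees=True),0)); print(r,None if q is None else np.round(q,2))
E
```

```text
[-0.5621431   0.11395205  0.81915204]
grasp 0 [-0.22  0.24 -0.63  0.7   0.    2.6 ]
grasp 1 [-0.22  0.24 -0.63  0.7   0.    1.03]
grasp 2 [-0.22  0.24 -0.63  0.7   0.   -0.54]
grasp 3 [-0.22  0.24 -0.63  0.7   0.   -2.11]
-180 [ 0.58  0.17 -0.44  0.49 -0.42  0.69]
-150 [ 0.58  0.17 -0.44  0.49 -0.42  0.16]
-120 [ 0.58  0.17 -0.44  0.49 -0.42 -0.36]
-90 [ 0.58  0.17 -0.44  0.49 -0.42 -0.89]
-60 [ 0.58  0.17 -0.44  0.49 -0.42 -1.41]
-30 [ 0.58  0.17 -0.44  0.49 -0.42 -1.93]
0 [ 0.58  0.17 -0.44  0.49 -0.42 -2.46]
30 [ 0.58  0.17 -0.44  0.49 -0.42 -2.98]
60 [ 0.58  0.17 -0.44  0.49 -0.42  2.78]
90 [ 0.58  0.17 -0.44  0.49 -0.42  2.26]
120 [ 0.58  0.17 -0.44  0.49 -0.42  1.73]
150 [ 0.58  0.17 -0.44  0.49 -0.42  1.21]
```

Run:
```python
from cell import *
from plan import *
r=tool(Rdock,2)
movep(S+[0,0,.25],r)
hit=move_l(S+[0,0,UP],.12,until_force=8)
grab(60); s=get_state()
print(hit,s["position"],s["finger_gap"],s["grasp_force"],s["contact_force"])
f=grab_frame("scene"); f2=grab_frame("top")
a=f["img"][140:260,180:330,::-1];b=f2["img"][195:315,212:362,::-1]
cv2.imwrite("pics/grasp.png",np.hstack([cv2.resize(i,(400,320),interpolation=cv2.INTER_CUBIC) for i in(a,b)]))
print(s["clock"])
```

```text
False [ 0.43934636 -0.02423552  0.0974472 ] 0.3173885586454257 57.04358072267496 [-1.37036205  0.49708069  5.99766117]
6.0167
```

View pics/grasp.png

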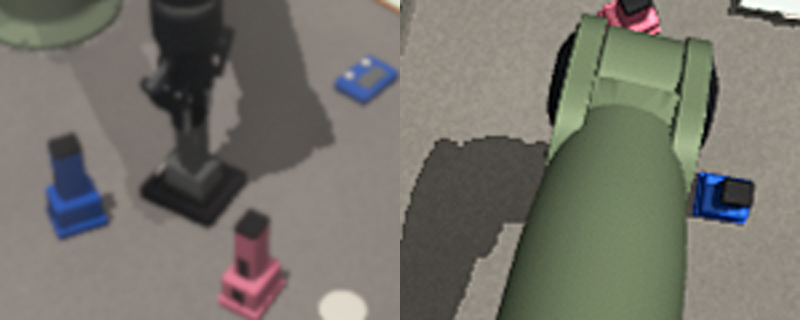

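The fingers hold the handle (gap about 27 mm, text says 28 mm), with the head still flat in the dock. Now lift and scan.

Run:
```python
from cell import *
from plan import *
move_l(S+[0,0,UP+.15],.12)
rs=tool(RL*R.from_euler("z",-120,degrees=True),0)
movep(L+n*(.16+UP),rs)
move_l(L+n*(.08+UP),.06)
sleep(.5)
s=get_state();print(s["position"],s["finger_gap"],s["grasp_force"],s["clock"])
f=grab_frame("scene"); f2=grab_frame("top"); import pickle; pickle.dump((f,f2),open("G.pkl","wb"))
for c in("scene","top"):
  for nm in("scanner","scanner_spot"): print(c,nm,[(round(d["score"],2),np.round(d["centre"],1).tolist()) for d in tip_of(c,nm)])
print("expected nose",proj(f,L+.08*n),proj(f2,L+.08*n))
a=f["img"][100:260,300:500,::-1];b=f2["img"][100:260,100:300,::-1]
cv2.imwrite("pics/scan.png",np.hstack([cv2.resize(i,(400,320),interpolation=cv2.INTER_CUBIC) for i in(a,b)]))
```

```text
[0.56561434 0.30354938 0.26182917] 0.318201655975195 57.05411777375048 10.8333
scene scanner [(0.97, [205.9, 220.0]), (0.79, [370.3, 161.1]), (0.65, [273.4, 248.8])]
scene scanner_spot [(0.75, [315.8, 171.5])]
top scanner [(0.95, [297.1, 201.7]), (0.89, [333.2, 270.3]), (0.69, [174.3, 185.9])]
top scanner_spot []
expected nose [372.46320819 160.83678934] [173.98199499 185.88546205]
```

View pics/scan.png

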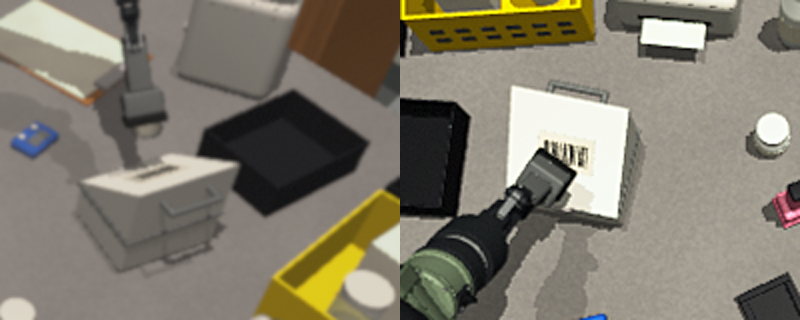

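The nose shows at scene (370,161) and top (174,186). The predicted points are (372,161) and (174,186), so it is square in front of the tall label. Hold, then return.

Run:
```python
from cell import *
from plan import *
sleep(2.5)
r=tool(Rdock,2)
move_l(L+n*(.16+UP),.1)
movep(S+[0,0,UP+.15],r)
move_l(S+[0,0,UP+.03],.12)
sleep(.2); print(get_state()["contact_force"])
hit=move_l(S+[0,0,UP-.004],.02,until_force=4)
sleep(.3); s=get_state();print(hit,s["position"],S[2]+UP,s["contact_force"],s["clock"])
f=grab_frame("scene"); cv2.imwrite("pics/place.png",cv2.resize(f["img"][140:260,180:330,::-1],(600,480),interpolation=cv2.INTER_CUBIC))
```

```text
[ 1.07555462  0.45131584 -2.77913934]
True [ 0.43888593 -0.02403579  0.09748497] 0.09699999999999999 [-0.72185011  0.62223791  5.33489635] 18.8917
```

View pics/place.png

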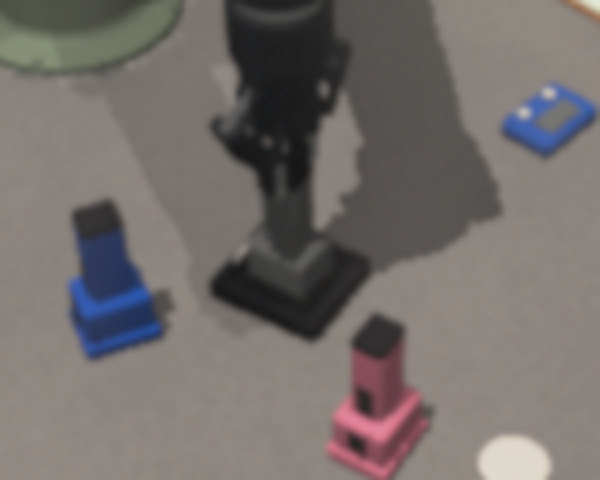

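The scanner touched down at its original height (TCP z 0.0975, 0.0974 at the grasp) and sits in the dock at about (290,270). Release, back off and check.

Run:
```python
from cell import *
from plan import *
let_go(); sleep(.3)
move_l(S+[0,0,.27],.1)
movep([.30,.30,.30],tool(R.from_euler("z",.32),2)); sleep(.5)
f=grab_frame("scene");f2=grab_frame("top")
a=f["img"][167:233,220:286,::-1];b=f2["img"][222:288,254:320,::-1]
cv2.imwrite("pics/end.png",np.hstack([cv2.resize(i,(300,300),interpolation=cv2.INTER_CUBIC) for i in(b,a)]))
print(get_state()["clock"],get_state()["contact_force"])
```

```text
23.75 [0.02917435 0.74231958 0.26931476]
```

View pics/end.png

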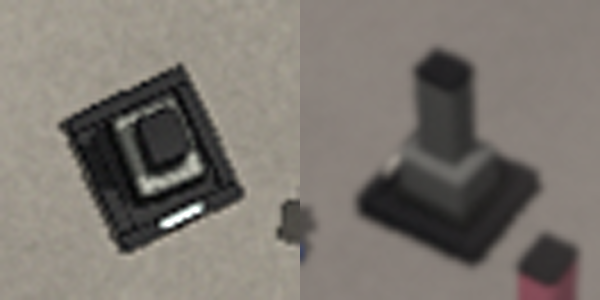

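The scanner is upright in the dock and looks the same as at the start: handle top at crop (162,136) in the top view and (444,67) in the scene view.

```bash
python3 -c "
from cell import *
print(sign_off())"
```

```text
the job is handed in; nothing more can be done
None
```

I held the scanner on the tall carrier's label for about 3 s, then set it back upright in its dock and released it, and handed the job in after about 24 s on the robot clock; no verdict was returned.

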